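Fit the right thrust spacer and hold the jaw flush

TASK

Three look-alike steel spacers of different thickness stand on the bench beside two orange casing jigs. Take the spacer of middle thickness, slide it upright all the way down into the middle of the slot of the jig whose slot is wide enough for it, without forcing it into the narrower one, and let go of it; then push that jig's yellow plate until the jaw presses the spacer flush against the white wall, and finish while still holding it pressed there firmly, since a spring opens the jaw again. Leave the other two spacers and everything else on the bench where they are.

Things in the scene. Friction and masses are not known exactly. Their poses are not given: they have to be found in the camera images.
- spacer_mid: The right spacer. A flat steel plate 44 wide (its y), 66 high (z), 20 thick (its x), dark round mark through both broad faces. It stands on edge on the bench, loose; origin at the centre of its underside, z up. About 180 g.
- spacer_thin: Wrong spacer. A flat steel plate 44 wide (its y), 66 high (z), 12 thick (its x), dark round mark through both broad faces. It stands on edge on the bench, loose; origin at the centre of its underside, z up.
- spacer_thick: Wrong spacer. A flat steel plate 44 wide (its y), 66 high (z), 28 thick (its x), dark round mark through both broad faces. It stands on edge on the bench, loose; origin at the centre of its underside, z up.
- wide: Orange casing jig with the wider slot, fixed. Base 10 high, x -105 to 60 (rounded nose to 100), y +-45; origin on the bench. An upright slot, open above and at its ends, lies between a fixed wall (white face at x=30) and a sprung aluminium jaw; 24 wide in x while the jaw is not pushed. Wall and jaw are 66 wide, tops 38 above the bench, slot edges bevelled 4. The 20 spacer fits.
- wide_wall: The wide jig's fixed wall with the white face; its frame is the same as the wide jig's (origin on the bench at the jig's origin, not on the wall).
- wide_gap (a point): Centre of the floor of the wide jig's slot with the jaw fully open, 18 ahead (+x) of the jig's origin, 10 above the bench; axes as the jig's: x across the slot from jaw to white wall, y along the slot, z up.
- wide_push (a point): Point on the back (-x) face of the yellow push plate on the wide jig's jaw, centred in y, 60 above the bench, 72 behind the jig's origin while open; moves with the jaw. The plate is upright, 12 thick, 44 wide, from 13 to 75 above the bench, with free room behind it. Pushing it along the jig's +x closes the slot.
- wide_jaw (a joint): Travel of the wide jig's jaw towards the white wall in m: 0 open (a spring holds it there with about 4 N), about 0.004 when it clamps the 20 mm spacer flush against the wall (the spring then pushes back with about 5 N, so push with about 10 to 20 N in all).
- narrow: Orange casing jig with the narrower slot, fixed. Base 10 high, x -105 to 60 (rounded nose to 100), y +-45; origin on the bench. An upright slot, open above and at its ends, lies between a fixed wall (white face at x=30) and a sprung aluminium jaw; 16 wide in x while the jaw is not pushed. Wall and jaw are 66 wide, tops 38 above the bench, slot edges bevelled 4. Same push plate. No use for the 20 spacer.
- bearing: Steel bearing ring, 60 across, 16 high, lying flat. Bystander, loose; origin at the centre of its underside. Leave it.
- drum: Brass-coloured stepped clutch hub, 72 across, 56 high. Bystander, loose; origin at the centre of its underside. Leave it.
- spray: Blue can, 52 across, 100 high, standing. Bystander, loose; origin at the centre of its underside. Leave it.
- driver: Screwdriver with a yellow handle, lying. Bystander, loose. Leave it.

How it is judged (in metres and radians):
On the way:
1. the middle spacer stands fully down in the wider slot, let go (z of spacer_mid in the frame of wide_gap between -0.003 and 0.0025 m and y of spacer_mid in the frame of wide_gap between -0.012 and 0.012 m and x of spacer_mid in the frame of wide_gap between -0.006 and 0.006 m and angle between the x axis of spacer_mid and the x axis of wide, either way round below 0.2 rad and angle between spacer_mid's own z axis and vertical below 0.12 rad and contact force between the fingers and spacer_mid below 0.3 N), for 0.2 s.
At the end, for the whole second after the job is handed in: 20 mm spacer on the wider slot's floor (2.5 mm; within 12 mm of its middle), upright to 0.06 rad, square to the wall to 0.05 rad; jaw travel 2.5 to 6.5 mm (4 is flush); spacer presses the wall with over 2 N and the robot still pushes the jig with over 3 N through the last second (z of spacer_mid in the frame of wide_gap between -0.003 and 0.0025 m and y of spacer_mid in the frame of wide_gap between -0.012 and 0.012 m and x of spacer_mid in the frame of wide_gap between -0.006 and 0.006 m and angle between the x axis of spacer_mid and the x axis of wide, either way round below 0.2 rad and angle between spacer_mid's own z axis and vertical below 0.12 rad and angle between the x axis of spacer_mid and the x axis of wide, either way round below 0.05 rad and angle between spacer_mid's own z axis and vertical below 0.06 rad and value of joint wide_jaw between 0.0025 and 0.0065 m and contact force between spacer_mid and wide_wall above 2 N and contact force between any of the fingers, the arm and wide above 3 N); the arm keeps its last pose, push and grip.
It fails at once if another spacer is moved over 30 mm or knocked over (distance of any of spacer_thin, spacer_thick from where it was at the start of the episode above 0.03 m or angle between any of spacer_thin, spacer_thick's own z axis and vertical above 0.5 rad).
It fails at once if a spacer is forced on the narrow jig (over 15 N) (contact force between any of spacer_mid, spacer_thin, spacer_thick and narrow above 15 N).
It fails at once if a bystander is moved over 30 mm or knocked over (distance of any of bearing, drum, spray, driver from where it was at the start of the episode above 0.03 m or angle between spray's own z axis and vertical above 0.5 rad).
It also fails if it takes over 58 s, if anything falls off the work surface, if the arm or the gripper's body presses on something with over 40 N, if the wrist force passes 120 N, or if a joint passes its speed limit or range.

ROBOT

A 6-joint arm with a two-finger parallel gripper is mounted at the origin on the work surface. World frame = base frame: x ahead of the robot, y to its left, z up, the work surface at z = 0. Lengths are in m, angles in degrees, forces in N, time in s.
With the tool pointing down it reaches from about 0.4 to 0.825 m from the base axis. Payload 7 kg.
Tool frame: the origin (TCP) lies between the finger pads; the fingertips stand 14 mm ahead of it and the grasp point (between the pads) lies 5 mm behind it (r.tips_ahead is the distance from the TCP to the fingertips, in m); z points along the fingers, y is the direction in which the jaws open and shut (so a half turn about z gives the same grasp; the last joint's range is limited). The gripper opens to 88 mm and grips with 3 to 60 N. Pads are 19 mm wide; open, the fingers measure 130 mm over their backs; the gripper's body (78 mm by 193 mm) begins 47 mm behind the grasp point.
Start: joints at [-49.956, 20.546, 0.682, 0, -70.136, -16.507], TCP at [0.27, -0.619, 0.241] pointing down, gripper open.
Joint ranges: [-176.03, 176.03], [-82.01, 121.73], [-58.28, 71.71], [-173.87, 95.51], [-174.79, -0.11], [-173.66, 173.66]. Speed limits (degrees/s): [136.94, 136.94, 172.46, 180, 180, 180].

INTERFACE

Orientations are given as [roll, pitch, yaw] about the fixed x, y, z axes, in that order (R = Rz(yaw) Ry(pitch) Rx(roll)).
In Python, from plant import r gives the robot as it stands.
- The arm moves only by the tool apply_moves, never from a script. Its arguments are lists of equal length, an entry for each row: "slide": the shift along the tool's x, y, z as a fraction of full scale, a list of three; "turn": the turn, a rotation vector about the tool's x, y, z as a fraction of full scale, a list of three; "jaw": the closure, from 0 (fully open) to 1 (shut). In form: {"slide": [[dx, dy, dz], ...], "turn": [[wx, wy, wz], ...], "jaw": [jaw, ...]}. A call has 1 to 8 rows; each row shifts and turns the commanded pose from where the row before left it, along the tool's axes as they then stand; what a row does not reach is not made up. Full scale, the value 1, is 0.1 m for a shift and 1.5 rad for a turn. A row lasts 1/10 s, in which the tool goes at most 50 mm and 8.59 degrees, less where a joint would pass 70% of its speed; a pose out of reach is approached as far as the arm can. A call with a number of a shift or a turn outside -1 to 1 is refused whole. A call with a gripper value outside its range is refused whole. The fingers move at their own pace and stop on an object; "newtons" is the grip in N (left out, the last holds). Time passes only in rows, so rows that do not move let the fingers close. It gives the time, the measured TCP pose, the force and the opening at its end, in the units of the state.
- r.get_state(): the state, without advancing time (a new reading comes with each control period).
- r.capture(name): name is "side" or "top" or "wrist"; returns a dict with "pixels" (384x512x3 uint8, blue, green, red), "depth" (384x512 float32, m along the optical axis (not along the pixel's ray), 0 where there is no reading), "fx", "fy", "cx", "cy" (pixels), "dist_coeffs" ([k1, k2, p1, p2, k3] as OpenCV has them; the pictures are not rectified), "rvec" (rotation vector, rad) and "tvec" (3), from world to camera coordinates, as OpenCV has them. Camera axes: x right, y down, z forward; pixel columns grow to the right and rows downward; lengths in m; the calibration is good to about 2 mm. A picture is of the moment at which its call begins.
- r.close_job(): hands the job in, once; it reports no verdict.
The state is a dict: "time_s": time; "joints": joint angles; "qd": joint speeds; "joint_torque": joint torques, N m; "tcp_pos": TCP position; "eef_rot": TCP orientation; "contact_force": force on the tool from outside, world axes, zero at the start; "moment": the same for the moment, N m; "gripper_width": finger opening in m.
Only numpy, scipy, OpenCV 4.12 (cv2) and the standard library are available. Lean on these libraries where they do the work, as an engineer would, in place of code of your own. Each camera call takes 0.05 s, during which the arm holds its last target.

## Working session

There is one attempt and no reset: what is moved stays moved. The work goes in short steps, Python scripts to look and compute and a tool call to move; the robot and the scene stay as the last step left them, time stands still between calls to the robot, and variables do not carry over. Pictures are saved under pics/ and viewed, and the job is handed in when it is done.

Besides the shell and the picture viewer there is one more tool, called by a JSON object that holds its "name" and its "arguments". apply_moves: Moves the arm, as the interface text tells. Shift numbers are shares of 0.1 m and turn numbers shares of 1.5 rad, none past 1 either way. Its arguments: {"type":"object","properties":{"slide":{"type":"array"},"turn":{"type":"array"},"jaw":{"type":"array"},"newtons":{"type":"number"}},"required":["slide","turn","jaw"]}

```bash
ls; mkdir -p pics
cat > h.py <<'E'
from plant import r
import cv2, numpy as np
def cap(name,tag):
    c=r.capture(name); cv2.imwrite(f'pics/{tag}.png',c['pixels']); np.savez(f'pics/{tag}.npz',**{k:np.array(v) for k,v in c.items()}); return c
def load(tag): return dict(np.load(f'pics/{tag}.npz'))
def cloud(c):
    h,w=c['depth'].shape; K=np.array([[c['fx'],0,c['cx']],[0,c['fy'],c['cy']],[0,0,1]],float)
    u,v=np.meshgrid(np.arange(w),np.arange(h)); p=np.stack([u,v],-1).reshape(-1,1,2).astype(np.float64)
    n=cv2.undistortPoints(p,K,np.array(c['dist_coeffs'],float)).reshape(h,w,2)
    P=np.dstack([n*c['depth'][...,None],c['depth']]).astype(float)
    R=cv2.Rodrigues(np.array(c['rvec'],float))[0]
    W=(P-np.array(c['tvec'],float).reshape(3))@R
    W[c['depth']<=0]=np.nan
    return W
E
python3 - <<'E'
from h import *
for n in ('top','side','wrist'): cap(n,n+'0')
print(r.get_state())
E
```

```text
pics
{'time_s': 0.15, 'joints': array([-4.99554516e+01,  2.05817144e+01,  6.45222996e-01, -1.36059031e-02,
       -7.01346851e+01, -1.65065921e+01]), 'qd': array([-0.0888035 , -0.08835422,  0.16545475,  0.04858438,  0.08389513,
       -0.0033688 ]), 'joint_torque': array([-2.06137083e-03, -5.83274388e+01,  2.93290973e+01,  7.00113907e+00,
        8.76257167e-03, -1.30084832e-04]), 'tcp_pos': array([ 0.26939505, -0.61853134,  0.23983985]), 'eef_rot': array([ 1.79928122e+02, -7.95982167e-03, -1.56466670e+02]), 'contact_force': array([-0.22821213,  0.64770535,  0.362206  ]), 'moment': array([0.04130328, 0.05838498, 0.00878099]), 'gripper_width': 0.08750746662325659}
```

View pics/top0.png

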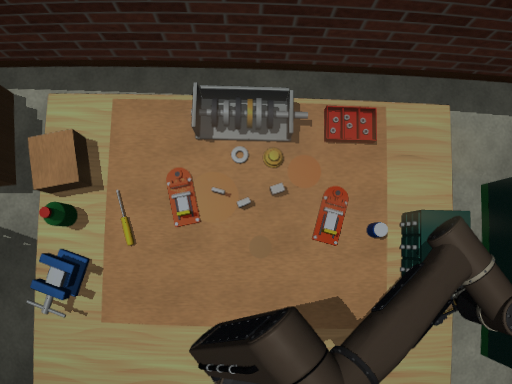

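View pics/side0.png

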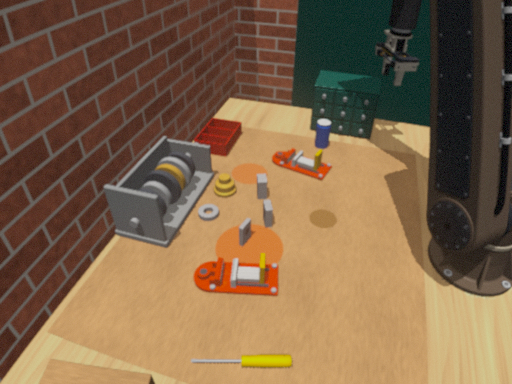

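View pics/wrist0.png

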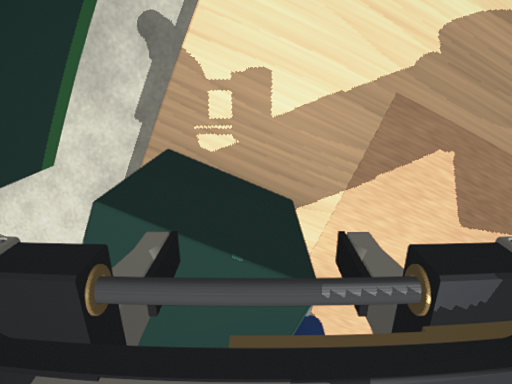

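Run:
```python
from h import *
c=load('top0'); W=cloud(c); im=c['pixels']
for u,v in [(218,191),(245,203),(277,189),(182,197),(331,215),(240,155),(274,157),(377,230),(126,235),(300,260)]: print(u,v,W[v,u].round(3))
# spacer tops: points 0.055<z<0.075 in region; components
m=((W[...,2]>0.05)&(W[...,2]<0.08)).astype(np.uint8)
n,l,s,ce=cv2.connectedComponentsWithStats(m)
for i in range(1,n):
    if 8<s[i,4]<400:
        P=W[l==i]; q=P[:,:2].astype(np.float32); rc=cv2.minAreaRect(q*1000)
        print(ce[i].round(0),s[i,4],P.mean(0).round(3),np.round(rc[0],1),np.round(rc[1],1),round(rc[2],1))
cv2.imwrite('pics/top0z.png',cv2.resize(im[140:260,150:390],None,fx=3.3,fy=3.3,interpolation=cv2.INTER_CUBIC))
c=load('side0');cv2.imwrite('pics/side0z.png',cv2.resize(c['pixels'][120:310,180:345],None,fx=3,fy=3,interpolation=cv2.INTER_CUBIC))
```

```text
218 191 [0.593 0.098 0.063]
245 203 [0.555 0.006 0.066]
277 189 [ 0.606 -0.102  0.063]
182 197 [0.572 0.223 0.035]
331 215 [ 0.524 -0.294  0.023]
240 155 [ 0.731  0.028 -0.003]
274 157 [ 0.716 -0.089  0.06 ]
377 230 [ 0.473 -0.438  0.094]
126 235 [0.436 0.415 0.026]
300 260 [ 0.365 -0.191 -0.004]
[477.   3.] 235 [ 1.343 -0.863  0.064] [1343.6 -850.5] [317.   11.9] 90.0
[241.  96.] 239 [0.927 0.029 0.065] [911.9  22.3] [ 48.5 300.9] 0.3
[218. 104.] 9 [0.897 0.109 0.063] [896.7 108.6] [24.   0.6] 1.1
[221. 115.] 9 [0.854 0.095 0.076] [855.4  94.3] [10.5 10.3] 3.6
[200. 121.] 22 [0.833 0.17  0.065] [829.  170.7] [14.  55.8] 75.2
[298. 118.] 9 [ 0.852 -0.169  0.077] [ 852.9 -170.2] [ 4.4 17.8] 2.2
[229. 122.] 9 [0.832 0.069 0.069] [830.9  68.4] [ 2.5 26.2] 83.7
[287. 130.] 26 [ 0.812 -0.134  0.065] [ 817.8 -132.8] [66.2  9.8] 8.7
[215. 126.] 12 [0.816 0.114 0.072] [816.  114.5] [10.6 19.8] 30.9
[ 83. 161.] 137 [0.684 0.57  0.065] [692.8 571. ] [178.9  12. ] 8.3
[273. 155.] 81 [ 0.725 -0.087  0.056] [725.  -86.7] [34.6 32.3] 41.4
[277. 188.] 111 [ 0.609 -0.1    0.065] [ 609.8 -100. ] [27.6 44. ] 19.3
[ 57. 188.] 44 [0.588 0.658 0.065] [587.7 656.5] [  2.7 104.7] 11.9
[218. 190.] 48 [0.597 0.1   0.066] [597.7 100. ] [40.2 12. ] 78.0
[243. 201.] 79 [0.56  0.013 0.065] [560.6  13.4] [19.2 43.1] 22.8
[ 69. 215.] 74 [0.498 0.608 0.065] [499.6 613. ] [31.2 75.9] 88.1
[183. 212.] 51 [0.518 0.212 0.07 ] [518.7 212.3] [11.9 42.7] 13.1
[407. 217.] 31 [ 0.521 -0.551  0.064] [ 520.8 -550.8] [ 7.9 34.2] 75.7
[372. 231.] 37 [ 0.471 -0.429  0.064] [ 470.7 -432.2] [50.  17.8] 17.8
[407. 235.] 59 [ 0.457 -0.552  0.064] [ 458.  -552.1] [75.6 11.4] 0.6
[329. 231.] 54 [ 0.467 -0.28   0.072] [ 467.1 -281. ] [43.4 12.4] 74.5
[406. 258.] 51 [ 0.381 -0.552  0.063] [ 379.1 -552.4] [ 9.6 62.2] 86.1
[ 73. 279.] 42 [0.282 0.583 0.066] [280.2 583.4] [ 5.4 46.1] 68.3
```

View pics/top0z.png

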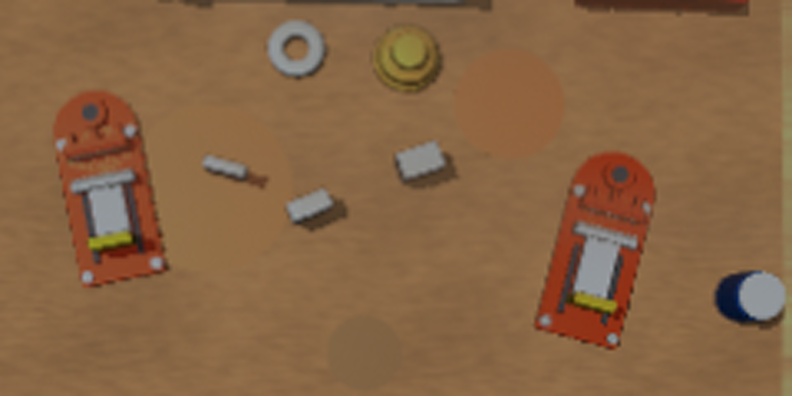

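View pics/side0z.png

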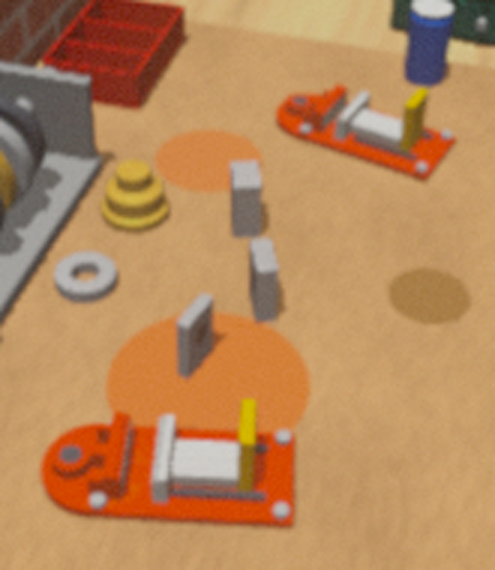

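Run:
```python
from h import *
from scipy.spatial.transform import Rotation as Ro
c=load('wrist0');s=r.get_state()
R=cv2.Rodrigues(c['rvec'])[0];p=-R.T@c['tvec'].reshape(3)
T=Ro.from_euler('xyz',s['eef_rot'],degrees=True).as_matrix()
print(p, T.T@(p-s['tcp_pos']), T.T@R.T, c['fx'],c['cx'],c['cy']);print(T)
```

```text
[ 0.19072758 -0.65326912  0.38398385] [ 0.08601474 -0.0002572  -0.14413249] [[ 1.76944374e-04 -9.50259344e-01 -3.11459704e-01]
 [ 9.99999550e-01 -1.22193971e-04  9.40925112e-04]
 [-9.32181378e-04 -3.11459731e-01  9.50258895e-01]] 319.41905229575974 257.3916240661194 189.72023232275004
[[-9.16827951e-01 -3.99281998e-01 -6.28270986e-04]
 [-3.99282468e-01  9.16827308e-01  1.09469223e-03]
 [ 1.38925096e-04  1.25450203e-03 -9.99999203e-01]]
```

{"name": "apply_moves", "arguments": {"slide": [[-0.38, 0.25, -0.03], [-0.38, 0.25, -0.03], [-0.38, 0.25, -0.03], [-0.38, 0.25, -0.03], [-0.38, 0.25, -0.03], [-0.38, 0.25, -0.03], [-0.38, 0.25, -0.03], [-0.38, 0.25, -0.03]], "turn": [[0, 0, 0], [0, 0, 0], [0, 0, 0], [0, 0, 0], [0, 0, 0], [0, 0, 0], [0, 0, 0], [0, 0, 0]], "jaw": [0, 0, 0, 0, 0, 0, 0, 0], "newtons": 30}}

```text
time_s: 0.95
tcp_pos: [0.469, -0.3123, 0.2647]
eef_rot: [180.0, 0.0, -156.5]
contact_force: [1.1, -1.2, -0.1]
gripper_width: 0.0879
```

Run:
```python
from h import *
cap('wrist','w1'); s=r.get_state(); print(s['time_s'],s['tcp_pos'],s['eef_rot'],s['joints'])
```

```text
1.0 [ 0.47224461 -0.30850277  0.2651658 ] [-1.79981822e+02  1.22782993e-01 -1.56331430e+02] [-1.33179079e+01  9.19121576e+00 -1.14295623e+01 -6.34577704e-02
 -6.92702210e+01 -5.29911360e+01]
```

View pics/w1.png

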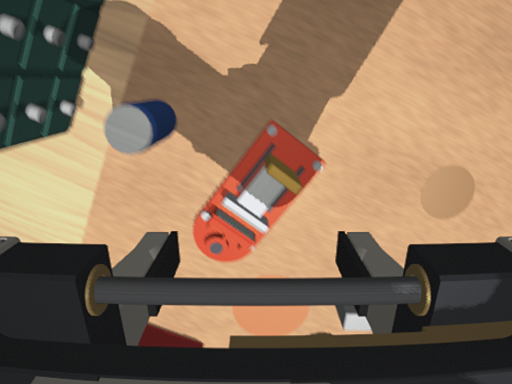

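```bash
cat >> h.py <<'E'
def jigpts(W,im,plate,yaw):
    "plate: approx world xy of plate top; prints profile along jig x relative to plate"
    c,s=np.cos(np.radians(yaw)),np.sin(np.radians(yaw))
    D=W[...,:2]-np.array(plate); X=D@np.array([c,s]); Y=D@np.array([-s,c]); return X,Y,W[...,2]
E
python3 - <<'E'
from h import *
c=load('w1'); W=cloud(c); im=c['pixels']
m=((W[...,2]>0.055)&(W[...,2]<0.085)&(abs(W[...,0]-.467)<.06)&(abs(W[...,1]+.281)<.05))
P=W[m]; rc=cv2.minAreaRect((P[:,:2]*1000).astype(np.float32)); print(m.sum(),P.mean(0),rc)
cv2.imwrite('pics/w1z.png',cv2.resize(im[110:270,180:340],None,fx=3.7,fy=3.7,interpolation=cv2.INTER_CUBIC))
X,Y,Z=jigpts(W,im,(.467,-.281),-15.5)
for x in np.arange(-45,150,3):
    k=(abs(X*1000-x)<1.5)&(abs(Y)<.025)
    if k.sum(): print(x,k.sum(),np.round(np.percentile(Z[k]*1000,[10,50,90])),im[k].mean(0).astype(int))
E
```

```text
535 [ 0.46478035 -0.28438575  0.07250779] ((466.28369140625, -283.3915710449219), (43.65430450439453, 12.42923641204834), 76.16561126708984)
-45 1988 [328. 342. 359.] [41 47 52]
-42 1973 [331. 343. 359.] [44 49 52]
-39 1955 [330. 344. 359.] [43 48 52]
-36 2133 [276. 338. 359.] [45 49 54]
-33 1930 [268. 343. 359.] [45 48 54]
-30 1753 [266. 345. 358.] [43 47 54]
-27 1147 [256. 318. 356.] [37 42 53]
-24 563 [ 10. 293. 344.] [40 47 66]
-21 400 [ 10. 278. 314.] [44 50 74]
-18 364 [ 10. 273. 310.] [45 51 78]
-15 341 [ 10. 273. 307.] [44 49 73]
-12 255 [ 10. 263. 302.] [45 51 84]
-9 91 [ 9. 10. 15.] [ 47  58 141]
-6 379 [10. 46. 74.] [ 40  71 106]
-3 136 [48. 75. 76.] [ 55 108 134]
0 123 [48. 75. 76.] [ 57 112 139]
3 129 [55. 75. 76.] [ 59 113 141]
6 52 [44. 74. 75.] [ 61 109 137]
9 7 [10. 14. 15.] [61 60 74]
12 20 [10. 15. 26.] [ 66  69 105]
15 48 [15. 26. 27.] [ 91 107 126]
18 87 [15. 26. 27.] [119 124 130]
21 84 [15. 26. 27.] [126 128 134]
24 90 [15. 26. 27.] [127 130 134]
27 91 [15. 26. 27.] [123 126 131]
30 82 [15. 26. 27.] [126 129 134]
33 90 [15. 26. 27.] [124 127 132]
36 80 [15. 26.
[... 560 characters left out ...]
207]
90 56 [ 9. 10. 11.] [150 166 218]
93 79 [ 9. 10. 11.] [ 81 117 227]
96 354 [10. 24. 36.] [ 77  87 121]
99 113 [36. 37. 38.] [ 60  82 217]
102 83 [37. 38. 39.] [ 62  86 219]
105 81 [37. 38. 39.] [ 67  94 225]
108 78 [37. 38. 39.] [ 67  94 225]
111 9 [37. 38. 38.] [ 66  93 224]
114 6 [28. 28. 29.] [ 65  91 223]
117 22 [26. 28. 29.] [ 53  76 187]
120 25 [19. 27. 29.] [ 53  75 188]
123 45 [ 9. 10. 28.] [ 64  92 216]
126 79 [10. 11. 22.] [ 56  79 193]
129 82 [10. 17. 22.] [ 56  78 197]
132 81 [10. 20. 23.] [ 59  81 201]
135 81 [10. 21. 23.] [ 67  84 188]
138 71 [ 9. 22. 23.] [ 73  88 179]
141 72 [ 9. 22. 23.] [ 77  89 170]
144 67 [10. 22. 23.] [ 77  90 179]
147 64 [10. 22. 23.] [ 78  92 178]
```

View pics/w1z.png

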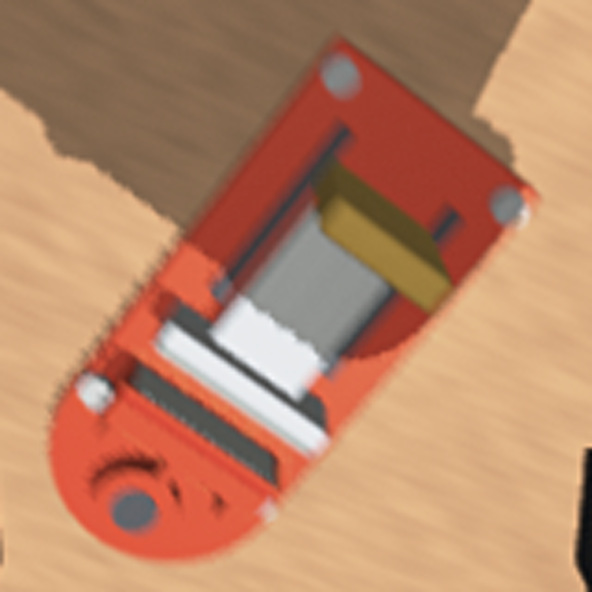

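```bash
cat > plan.py <<'E'
import numpy as np
def plan(p0,yaw0,p1,yaw1,n,jaw=0):
    "rows in tool axes (tool down: x yaw=yaw, y = x rotated -90, z down); slide before turn"
    p=np.array(p0,float); y=yaw0; S=[];T=[]
    dy=(yaw1-yaw0+180)%360-180
    for i in range(n):
        t=p0+(np.array(p1)-p0)*(i+1)/n; d=t-p; a=np.radians(y)
        s=np.round([ (d[0]*np.cos(a)+d[1]*np.sin(a))/.1,(d[0]*np.sin(a)-d[1]*np.cos(a))/.1,-d[2]/.1],3)
        w=round(-(yaw0+dy*(i+1)/n-y)/np.degrees(1.5),3)
        S.append(s.tolist());T.append([0,0,w])
        p=p+.1*np.array([s[0]*np.cos(a)+s[1]*np.sin(a),s[0]*np.sin(a)-s[1]*np.cos(a),-s[2]]); y-=w*np.degrees(1.5)
    print('slide',S);print('turn',T);print('jaw',[jaw]*n,'end',p.round(4),round(y,2))
E
python3 - <<'E'
from plan import *
plan(np.array([.472,-.308,.265]),-156.4,[.577,.18,.265],-72,12)
E
```

```text
slide [[-0.243, 0.338, -0.0], [-0.283, 0.305, -0.0], [-0.317, 0.268, -0.0], [-0.349, 0.227, -0.0], [-0.373, 0.184, -0.0], [-0.393, 0.136, -0.0], [-0.407, 0.087, -0.0], [-0.414, 0.036, -0.0], [-0.416, -0.015, -0.0], [-0.411, -0.065, -0.0], [-0.4, -0.115, -0.0], [-0.382, -0.163, -0.0]]
turn [[0, 0, np.float64(-0.082)], [0, 0, np.float64(-0.082)], [0, 0, np.float64(-0.082)], [0, 0, np.float64(-0.081)], [0, 0, np.float64(-0.082)], [0, 0, np.float64(-0.082)], [0, 0, np.float64(-0.082)], [0, 0, np.float64(-0.082)], [0, 0, np.float64(-0.082)], [0, 0, np.float64(-0.081)], [0, 0, np.float64(-0.082)], [0, 0, np.float64(-0.082)]]
jaw [0, 0, 0, 0, 0, 0, 0, 0, 0, 0, 0, 0] end [0.577 0.18  0.265] -72.0
```

{"name": "apply_moves", "arguments": {"slide": [[-0.24, 0.34, 0], [-0.28, 0.3, 0], [-0.32, 0.27, 0], [-0.35, 0.23, 0], [-0.37, 0.18, 0], [-0.39, 0.14, 0], [-0.41, 0.09, 0]], "turn": [[0, 0, -0.082], [0, 0, -0.082], [0, 0, -0.082], [0, 0, -0.082], [0, 0, -0.082], [0, 0, -0.082], [0, 0, -0.082]], "jaw": [0, 0, 0, 0, 0, 0, 0]}}

```text
time_s: 1.7
tcp_pos: [0.5287, -0.0278, 0.2646]
eef_rot: [180.0, 0.0, -106.8]
contact_force: [1.3, -0.1, 0.0]
gripper_width: 0.0878
```

{"name": "apply_moves", "arguments": {"slide": [[-0.41, 0.04, 0], [-0.42, -0.02, 0], [-0.41, -0.06, 0], [-0.4, -0.12, 0], [-0.38, -0.16, 0], [0, 0, 0]], "turn": [[0, 0, -0.082], [0, 0, -0.082], [0, 0, -0.082], [0, 0, -0.082], [0, 0, -0.082], [0, 0, 0]], "jaw": [0, 0, 0, 0, 0, 0]}}

```text
time_s: 2.3
tcp_pos: [0.5727, 0.1777, 0.2635]
eef_rot: [180.0, 0.0, -71.5]
contact_force: [-1.0, -1.1, -0.7]
gripper_width: 0.0879
```

Run:
```python
from h import *
c=cap('wrist','w2'); s=r.get_state(); print(s['time_s'],s['tcp_pos'],s['eef_rot'],s['joints'])
W=cloud(c); im=c['pixels']
m=((W[...,2]>0.055)&(W[...,2]<0.085)&(abs(W[...,0]-.5187)<.06)&(abs(W[...,1]-.2123)<.05))
P=W[m]; rc=cv2.minAreaRect((P[:,:2]*1000).astype(np.float32)); print(m.sum(),P.mean(0),rc)
X,Y,Z=jigpts(W,im,(.5187,.2123),13.1)
for x in np.arange(-9,120,3):
    k=(abs(X*1000-x)<1.5)&(abs(Y)<.025)&(Z<.1)
    if k.sum(): print(x,k.sum(),np.round(np.percentile(Z[k]*1000,[10,50,90])),im[k].mean(0).astype(int))
for nm,ce in (('thin',(.597,.1)),('mid',(.56,.013)),('thick',(.609,-.1))):
    m=((W[...,2]>0.058)&(W[...,2]<0.075)&(abs(W[...,0]-ce[0])<.04)&(abs(W[...,1]-ce[1])<.04))
    if m.sum()>20: print(nm,m.sum(),W[m].mean(0).round(4),cv2.minAreaRect((W[m][:,:2]*1000).astype(np.float32)))
```

```text
2.35 [0.57216043 0.17577164 0.26355402] [ 1.79918804e+02 -1.48662627e-02 -7.17046749e+01] [ 3.57603488e+01  1.26510669e+01 -7.29699838e+00 -1.08326195e-02
 -7.01338498e+01 -1.74613457e+01]
501 [0.51938124 0.21063734 0.07233347] ((517.78076171875, 212.93496704101562), (12.281059265136719, 43.893836975097656), 13.666058540344238)
-9 15 [10. 14. 16.] [54 60 99]
-6 84 [18. 74. 76.] [ 76 149 180]
-3 141 [26. 75. 76.] [ 81 166 179]
0 138 [31. 75. 76.] [ 82 169 180]
3 148 [28. 75. 76.] [ 82 167 181]
6 274 [25. 45. 72.] [ 86 113 128]
9 80 [15. 26. 27.] [202 199 202]
12 86 [15. 26. 27.] [198 196 199]
15 86 [15. 26. 27.] [198 196 198]
18 86 [14. 26. 27.] [196 194 200]
21 84 [15. 26. 27.] [198 196 198]
24 85 [15. 26. 27.] [199 197 199]
27 84 [15. 26. 27.] [196 195 199]
30 85 [15. 26. 27.] [199 196 199]
33 88 [15. 26. 27.] [197 195 197]
36 85 [15. 26. 27.] [195 193 199]
39 84 [14. 26. 27.] [197 195 198]
42 87 [15. 26. 27.] [199 197 199]
45 86 [14. 26. 27.] [194 192 197]
48 83 [14. 26. 27.] [198 196 199]
51 86 [15. 26. 27.] [201 199 201]
54 83 [15. 26. 27.] [200 198 201]
57 88 [13. 26. 27.] [161 
[... 264 characters left out ...]
1.] [101 144 224]
84 80 [ 9. 10. 11.] [105 149 224]
87 87 [ 9. 10. 11.] [106 152 224]
90 80 [ 9. 10. 11.] [ 97 138 214]
93 83 [ 9. 10. 11.] [ 42  57 157]
96 177 [12. 33. 36.] [ 81  98 151]
99 104 [36. 38. 39.] [ 60  83 205]
102 97 [37. 38. 39.] [ 91 126 224]
105 89 [38. 38. 39.] [ 90 125 223]
108 80 [37. 38. 39.] [ 87 122 220]
111 12 [27. 28. 29.] [ 83 116 207]
114 70 [10. 11. 29.] [ 77 108 188]
117 77 [10. 11. 28.] [ 73 102 179]
thin 510 [0.5971 0.0996 0.066 ] ((597.1983642578125, 99.74480438232422), (43.908103942871094, 12.217856407165527), 76.81283569335938)
mid 860 [0.5589 0.0153 0.0656] ((558.5556030273438, 14.528175354003906), (20.62525177001953, 37.96657180786133), 23.380374908447266)
```

View pics/w2.png

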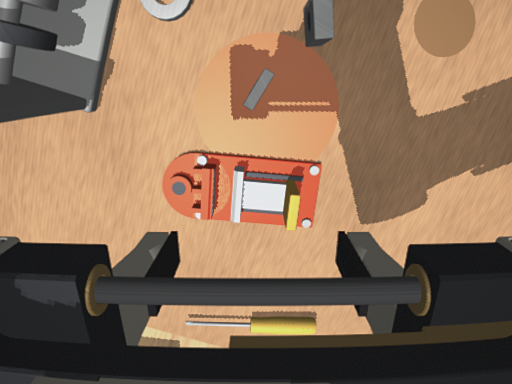

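Run:
```python
from h import *
c=load('w2'); W=cloud(c)
X,Y,Z=jigpts(W,None,(.5187,.2123),13.1)
X*=1000;Y*=1000;Z*=1000
def rc(m,n):
    q=np.stack([X[m],Y[m]],-1).astype(np.float32); print(n,m.sum(),[np.round(v,2) for v in cv2.minAreaRect(q)])
rc((Z>74)&(Z<78)&(abs(X)<12)&(abs(Y)<30),'plate')
rc((Z>33)&(Z<41)&(X>56)&(X<80)&(abs(Y)<40),'jawtop')
rc((Z>33)&(Z<41)&(X>85)&(X<125)&(abs(Y)<40),'walltop')
# edges: per Y bin, x where z passes
ed=[]
for y in range(-26,27,4):
    k=abs(Y-y)<2
    a=X[k&(Z>30)&(Z<41)&(X>56)&(X<82)].max(); b=X[k&(Z>20)&(X>84)&(X<110)].min(); f=X[k&(Z<14)&(X>65)&(X<100)]
    ed.append((y,a,b,f.min(),f.max()))
ed=np.array(ed); print(ed.round(1))
for j in (1,2): print(np.polyfit(ed[:,0],ed[:,j],1))
# base side edges: z 8..12, y extremes vs x
s=[]
for x in range(-35,95,5):
    k=(abs(X-x)<2.5)&(Z>7)&(Z<13)&(abs(Y)<60); s.append((x,Y[k].min(),Y[k].max()))
s=np.array(s); 
for j in (1,2): p=np.polyfit(s[:,0],s[:,j],1); print('side',p,np.degrees(np.arctan(p[0])),(s[:,j]-np.polyval(p,s[:,0])).std())
rear=[]
for y in range(-40,41,5):
    k=(abs(Y-y)<2.5)&(Z>7)&(Z<13)&(X<0)&(X>-60); rear.append((y,X[k].min()))
rear=np.array(rear); print(rear.round(1).tolist())
```

```text
plate 335 [array([-0.73,  0.83]), array([11.73, 43.91]), np.float64(0.94)]
jawtop 498 [array([65.26,  1.51]), array([12.07, 66.61]), np.float64(0.27)]
walltop 624 [array([102.14,   1.8 ]), array([14.67, 66.39]), np.float64(0.05)]
[[-26.   71.3  95.   73.   95.1]
 [-22.   71.2  95.   72.7  95. ]
 [-18.   70.9  95.   72.8  94.6]
 [-14.   70.8  94.9  73.6  94.5]
 [-10.   70.2  94.8  73.3  95.2]
 [ -6.   71.3  94.8  73.   94.9]
 [ -2.   71.   94.8  72.8  95.2]
 [  2.   70.7  94.9  72.7  94.9]
 [  6.   70.4  95.   73.3  94.7]
 [ 10.   70.1  94.8  73.1  94.5]
 [ 14.   71.1  94.8  72.9  94.3]
 [ 18.   70.9  94.8  72.6  95. ]
 [ 22.   70.6  94.7  72.5  95.1]
 [ 26.   70.3  94.8  73.3  95.1]]
[-1.15884941e-02  7.07835424e+01]
[-3.86158213e-03  9.48624839e+01]
side [ 7.48970234e-03 -4.37196047e+01] 0.4291203103074572 0.14733657961405475
side [ 0.09771105 33.06363622] 5.580715516510372 22.47519445764445
[[-40.0, -39.6], [-35.0, -38.8], [-30.0, -39.5], [-25.0, -39.4], [-20.0, -39.6], [-15.0, -39.6], [-10.0, -39.9], [-5.0, -39.4], [0.0, -39.0], [5.0, -39.8], [10.0, -39.2], [15.0, -39.8], [20.0, -39.5], [25.0, -39.7], [30.0, -39.4], [35.0, -39.9], [40.0, -39.6]]
```

Run:
```python
from plan import *
plan(np.array([.573,.178,.2635]),-71.7,[.56,.0135,.20],-67,5)
```

```text
slide [[0.304, 0.128, 0.127], [0.302, 0.133, 0.127], [0.3, 0.138, 0.127], [0.298, 0.143, 0.127], [0.295, 0.148, 0.127]]
turn [[0, 0, np.float64(-0.011)], [0, 0, np.float64(-0.011)], [0, 0, np.float64(-0.011)], [0, 0, np.float64(-0.011)], [0, 0, np.float64(-0.011)]]
jaw [0, 0, 0, 0, 0] end [0.56   0.0135 0.2   ] -66.97
```

{"name": "apply_moves", "arguments": {"slide": [[0.3, 0.13, 0.13], [0.3, 0.13, 0.13], [0.3, 0.14, 0.13], [0.3, 0.14, 0.13], [0.3, 0.15, 0.12], [0, 0, 0]], "turn": [[0, 0, -0.011], [0, 0, -0.011], [0, 0, -0.011], [0, 0, -0.011], [0, 0, -0.011], [0, 0, 0]], "jaw": [0, 0, 0, 0, 0, 0]}}

```text
time_s: 2.95
tcp_pos: [0.5563, 0.005, 0.1988]
eef_rot: [179.8, 0.0, -67.4]
contact_force: [-0.0, 0.7, 0.4]
gripper_width: 0.0876
```

Run:
```python
from h import *
c=cap('wrist','w3'); s=r.get_state(); print(s['time_s'],s['tcp_pos'],s['eef_rot'],s['joints'])
W=cloud(c)
for nm,ce in (('thin',(.597,.1)),('mid',(.56,.013)),('thick',(.609,-.1))):
    m=((W[...,2]>0.06)&(W[...,2]<0.075)&(abs(W[...,0]-ce[0])<.035)&(abs(W[...,1]-ce[1])<.035))
    if m.sum()>20: print(nm,m.sum(),W[m].mean(0).round(4),cv2.minAreaRect((W[m][:,:2]*1000).astype(np.float32)))
```

```text
3.0 [0.55736699 0.00636135 0.1998551 ] [ 1.79895041e+02  1.31605633e-02 -6.74190625e+01] [ 2.07736491e+01  1.13655077e+01 -1.76226911e+01 -1.12422607e-02
 -6.11171231e+01  1.81273976e+00]
thin 301 [0.5944 0.0891 0.0657] ((596.094482421875, 94.83354187011719), (35.11261749267578, 12.380988121032715), 78.40756225585938)
mid 1020 [0.56  0.01  0.066] ((559.6903686523438, 10.84249496459961), (19.956064224243164, 44.17402267456055), 24.30817985534668)
thick 2001 [ 0.6089 -0.1021  0.066 ] ((608.928466796875, -102.04459381103516), (28.20075035095215, 44.546531677246094), 20.19313621520996)
```

View pics/w3.png

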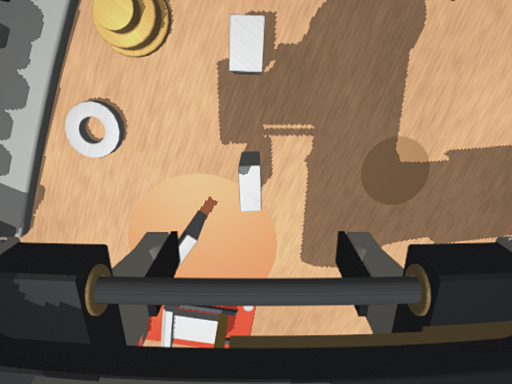

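Run:
```python
from plan import *
from plant import r
s=r.get_state(); print(s['tcp_pos'],s['eef_rot'])
plan(np.array([.5570,.006,.1998]),-67.4,[.5597,.0112,.10],-66.2,3)
```

```text
[0.55736699 0.00636135 0.1998551 ] [ 1.79895041e+02  1.31605633e-02 -6.74190625e+01]
slide [[-0.013, -0.015, 0.333], [-0.012, -0.015, 0.332], [-0.012, -0.015, 0.333]]
turn [[0, 0, np.float64(-0.005)], [0, 0, np.float64(-0.004)], [0, 0, np.float64(-0.005)]]
jaw [0, 0, 0] end [0.5597 0.0112 0.1   ] -66.2
```

{"name": "apply_moves", "arguments": {"slide": [[-0.013, -0.015, 0.33], [-0.012, -0.015, 0.33], [-0.012, -0.015, 0.34], [0, 0, 0], [0, 0, 0]], "turn": [[0, 0, -0.005], [0, 0, -0.005], [0, 0, -0.005], [0, 0, 0], [0, 0, 0]], "jaw": [0, 0, 0, 0, 0]}}

```text
time_s: 3.5
tcp_pos: [0.5616, 0.0143, 0.1012]
eef_rot: [180.0, -0.0, -65.9]
contact_force: [-0.4, 0.6, 0.1]
gripper_width: 0.0876
```

{"name": "apply_moves", "arguments": {"slide": [[0.02, 0.03, 0.18], [0, 0, 0.18], [0, 0, 0.18], [0, 0, 0], [0, 0, 0]], "turn": [[0, 0, 0], [0, 0, 0], [0, 0, 0], [0, 0, 0], [0, 0, 0]], "jaw": [0, 0, 0, 0, 0]}}

```text
time_s: 4.0
tcp_pos: [0.5606, 0.0115, 0.0484]
eef_rot: [-179.9, -0.0, -65.9]
contact_force: [0.4, -0.9, 0.2]
gripper_width: 0.0879
```

{"name": "apply_moves", "arguments": {"slide": [[0, 0, 0.01], [0, 0, 0], [0, 0, 0], [0, 0, 0], [0, 0, 0], [0, 0, 0], [0, 0, 0], [0, 0, 0]], "turn": [[0, 0, 0], [0, 0, 0], [0, 0, 0], [0, 0, 0], [0, 0, 0], [0, 0, 0], [0, 0, 0], [0, 0, 0]], "jaw": [0.9, 0.9, 0.9, 0.9, 0.9, 0.9, 0.9, 0.9], "newtons": 25}}

```text
time_s: 4.8
tcp_pos: [0.5594, 0.0111, 0.0455]
eef_rot: [180.0, 0.0, -65.9]
contact_force: [0.7, 1.6, 0.6]
gripper_width: 0.0292
```

{"name": "apply_moves", "arguments": {"slide": [[0, 0, 0], [0, 0, 0], [0, 0, 0], [0, 0, 0]], "turn": [[0, 0, 0], [0, 0, 0], [0, 0, 0], [0, 0, 0]], "jaw": [1, 1, 1, 1]}}

```text
time_s: 5.2
tcp_pos: [0.5595, 0.0112, 0.0456]
eef_rot: [-180.0, -0.0, -65.9]
contact_force: [0.6, 0.6, -1.0]
gripper_width: 0.02
```

Run:
```python
from h import *
c=cap('wrist','w4');cap('side','s4'); s=r.get_state(); print(s['tcp_pos'],s['eef_rot'],s['gripper_width'])
c=cap('wrist','w4');s=r.get_state(); print(s['tcp_pos'],s['eef_rot'],s['gripper_width'])
W=cloud(c)
ce=(.56,.011); m=((W[...,2]>0.06)&(W[...,2]<0.072)&(abs(W[...,0]-ce[0])<.035)&(abs(W[...,1]-ce[1])<.035))
print(m.sum(),W[m].mean(0),cv2.minAreaRect((W[m][:,:2]*1000).astype(np.float32)))
```

```text
[0.55947502 0.01121792 0.04554885] [-1.79992200e+02 -9.13391950e-05 -6.58771973e+01] 0.01988231018673639
[0.55945171 0.01118908 0.04556575] [-1.79993077e+02  7.51593673e-04 -6.58807772e+01] 0.01969593545431483
3208 [0.5614939  0.00401054 0.0658873 ] ((556.1995849609375, 8.188922882080078), (38.14397048950195, 47.1555061340332), 41.96568298339844)
```

View pics/w4.png

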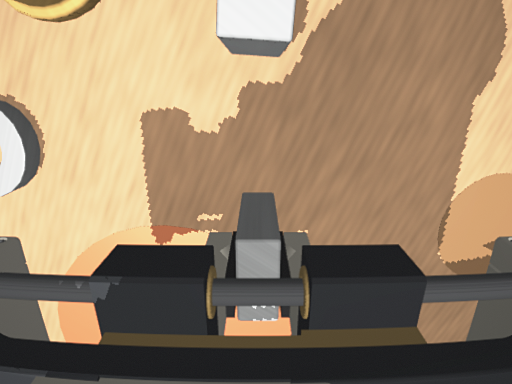

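Run:
```python
from plan import *
plan(np.array([.5595,.0112,.1956]),-65.9,[.58,.295,.1956],-76.6,7)
```

```text
slide [[-0.358, -0.192, -0.0], [-0.363, -0.183, -0.0], [-0.368, -0.172, -0.0], [-0.373, -0.164, -0.0], [-0.376, -0.153, -0.0], [-0.381, -0.143, -0.0], [-0.384, -0.132, -0.0]]
turn [[0, 0, np.float64(0.018)], [0, 0, np.float64(0.018)], [0, 0, np.float64(0.017)], [0, 0, np.float64(0.018)], [0, 0, np.float64(0.018)], [0, 0, np.float64(0.018)], [0, 0, np.float64(0.018)]]
jaw [0, 0, 0, 0, 0, 0, 0] end [0.58   0.295  0.1956] -76.64
```

{"name": "apply_moves", "arguments": {"slide": [[0, 0, -0.2], [0, 0, -0.4], [0, 0, -0.4], [0, 0, -0.4], [0, 0, -0.1], [0, 0, 0]], "turn": [[0, 0, 0], [0, 0, 0], [0, 0, 0], [0, 0, 0], [0, 0, 0], [0, 0, 0]], "jaw": [1, 1, 1, 1, 1, 1]}}

```text
time_s: 5.95
tcp_pos: [0.56, 0.0114, 0.1972]
eef_rot: [-179.8, -0.0, -65.9]
contact_force: [-0.3, -0.2, -3.1]
gripper_width: 0.0195
```

{"name": "apply_moves", "arguments": {"slide": [[-0.36, -0.19, 0], [-0.36, -0.18, 0], [-0.37, -0.17, 0], [-0.37, -0.16, 0], [-0.38, -0.15, 0], [-0.38, -0.14, 0], [-0.38, -0.13, 0], [0, 0, 0]], "turn": [[0, 0, 0.018], [0, 0, 0.018], [0, 0, 0.017], [0, 0, 0.018], [0, 0, 0.018], [0, 0, 0.018], [0, 0, 0.018], [0, 0, 0]], "jaw": [1, 1, 1, 1, 1, 1, 1, 1]}}

```text
time_s: 6.75
tcp_pos: [0.5771, 0.2978, 0.192]
eef_rot: [179.8, -0.1, -76.5]
contact_force: [-0.5, -0.6, -2.0]
gripper_width: 0.0198
```

{"name": "apply_moves", "arguments": {"slide": [[0, 0, 0], [0, 0, 0], [0, 0, 0], [0, 0, 0], [0, 0, 0]], "turn": [[0, 0, 0], [0, 0, 0], [0, 0, 0], [0, 0, 0], [0, 0, 0]], "jaw": [1, 1, 1, 1, 1]}}

```text
time_s: 7.25
tcp_pos: [0.5782, 0.2934, 0.1958]
eef_rot: [-180.0, 0.0, -76.7]
contact_force: [0.3, 0.2, -1.1]
gripper_width: 0.0195
```

```bash
cat > meas.py <<'E'
from h import *
def meas(W):
    X,Y,Z=jigpts(W,None,(.5187,.2123),13.1); X=X*1000;Y=Y*1000;Z=Z*1000
    def rc(m,n):
        q=np.stack([X[m],Y[m]],-1).astype(np.float32)
        if len(q)>5: print(n,m.sum(),[np.round(v,2).tolist() for v in cv2.minAreaRect(q)])
    rc((Z>73)&(Z<78)&(abs(X)<12)&(abs(Y)<30),'plate')
    rc((Z>33)&(Z<41)&(X>56)&(X<80)&(abs(Y)<40),'jawtop')
    rc((Z>33)&(Z<41)&(X>85)&(X<125)&(abs(Y)<40),'walltop')
    ed=[]
    for y in range(-26,27,4):
        k=abs(Y-y)<2
        try: ed.append((y,X[k&(Z>30)&(Z<41)&(X>56)&(X<82)].max(),X[k&(Z>20)&(X>84)&(X<110)].min()))
        except ValueError: pass
    ed=np.array(ed)
    for j in (1,2): print('edge',np.polyfit(ed[:,0],ed[:,j],1),np.median(ed[:,j]))
E
python3 - <<'E'
from meas import *
c=cap('wrist','w5'); s=r.get_state(); print(s['time_s'],s['tcp_pos'],s['eef_rot'])
meas(cloud(c))
E
```

```text
7.3 [0.57817078 0.29349423 0.19585076] [-1.79978618e+02  1.34170833e-02 -7.66617150e+01]
plate 752 [[-0.6, 1.45], [43.13, 12.37], 89.93]
jawtop 938 [[65.2, 2.08], [12.14, 64.99], 0.34]
walltop 1129 [[102.26, 2.31], [14.6, 65.27], 0.44]
edge [1.46502606e-02 7.09725933e+01] 71.14854169258746
edge [-4.89549609e-02  9.45728364e+01] 94.97190342959416
```

View pics/w5.png

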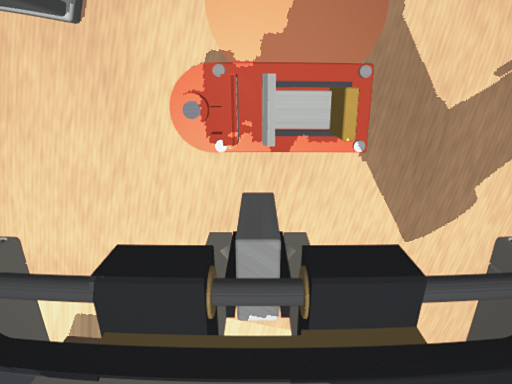

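Run:
```python
from plan import *
plan(np.array([.5782,.2935,.1958]),-76.66,[.5994,.2332,.105],-76.6,4)
```

```text
slide [[0.159, -0.017, 0.227], [0.159, -0.017, 0.227], [0.159, -0.016, 0.227], [0.159, -0.017, 0.227]]
turn [[0, 0, np.float64(-0.0)], [0, 0, np.float64(-0.0)], [0, 0, np.float64(-0.001)], [0, 0, np.float64(0.0)]]
jaw [0, 0, 0, 0] end [0.5994 0.2332 0.105 ] -76.57
```

{"name": "apply_moves", "arguments": {"slide": [[0.16, -0.017, 0.1], [0.16, -0.017, 0.2], [0.16, -0.017, 0.3], [0.16, -0.017, 0.3], [0, 0, 0], [0, 0, 0], [0, 0, 0], [0, 0, 0]], "turn": [[0, 0, 0], [0, 0, 0], [0, 0, 0], [0, 0, 0], [0, 0, 0], [0, 0, 0], [0, 0, 0], [0, 0, 0]], "jaw": [1, 1, 1, 1, 1, 1, 1, 1]}}

```text
time_s: 8.1
tcp_pos: [0.6002, 0.2343, 0.1071]
eef_rot: [-179.9, 0.1, -76.6]
contact_force: [0.6, 0.9, -2.6]
gripper_width: 0.0195
```

Run:
```python
from h import *
s=r.get_state(); print(s['time_s'],s['tcp_pos'],s['eef_rot'])
a=np.radians(-76.6);d=np.array([.5994,.2332,.0556])-s['tcp_pos']; print('tool dx,dy,dz mm',1000*(d[0]*np.cos(a)+d[1]*np.sin(a)),1000*(d[0]*np.sin(a)-d[1]*np.cos(a)),-1000*d[2])
c=cap('side','s5'); cv2.imwrite('pics/s5z.png',cv2.resize(c['pixels'][170:310,170:310],None,fx=4,fy=4))
```

```text
8.1 [0.60017357 0.23429216 0.1071174 ] [-1.79855360e+02  5.25303502e-02 -7.65784187e+01]
tool dx,dy,dz mm 0.8831533386971381 1.0056159182837334 51.51740406600706
```

View pics/s5z.png

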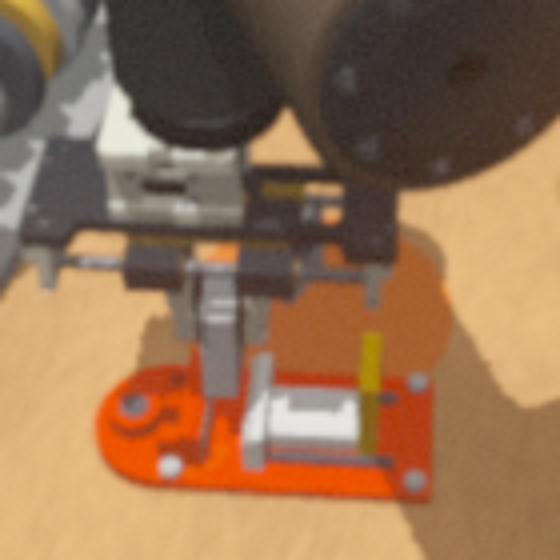

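{"name": "apply_moves", "arguments": {"slide": [[0.009, 0.01, 0.1], [0, 0, 0.09], [0, 0, 0], [0, 0, 0], [0, 0, 0], [0, 0, 0], [0, 0, 0], [0, 0, 0]], "turn": [[0, 0, 0], [0, 0, 0], [0, 0, 0], [0, 0, 0], [0, 0, 0], [0, 0, 0], [0, 0, 0], [0, 0, 0]], "jaw": [1, 1, 1, 1, 1, 1, 1, 1]}}

```text
time_s: 8.95
tcp_pos: [0.5988, 0.2323, 0.0868]
eef_rot: [-180.0, 0.0, -76.6]
contact_force: [-0.1, 0.2, -1.5]
gripper_width: 0.0199
```

Run:
```python
from h import *
c=cap('top','t6'); s=r.get_state(); print(s['time_s'],s['tcp_pos'],s['eef_rot'])
a=np.radians(-76.6);d=np.array([.5994,.2332,.0556])-s['tcp_pos']; print('tool dx,dy,dz mm',1000*(d[0]*np.cos(a)+d[1]*np.sin(a)),1000*(d[0]*np.sin(a)-d[1]*np.cos(a)),-1000*d[2])
```

```text
9.0 [0.59877045 0.23228313 0.08672162] [-1.79985091e+02  6.96891732e-03 -7.66238874e+01]
tool dx,dy,dz mm -0.7460110856287462 -0.8248914675167177 31.121622331364883
```

{"name": "apply_moves", "arguments": {"slide": [[-0.007, -0.008, 0], [0, 0, 0.05], [0, 0, 0.05], [0, 0, 0.05], [0, 0, 0.05], [0, 0, 0.05], [0, 0, 0], [0, 0, 0]], "turn": [[0, 0, 0], [0, 0, 0], [0, 0, 0], [0, 0, 0], [0, 0, 0], [0, 0, 0], [0, 0, 0], [0, 0, 0]], "jaw": [1, 1, 1, 1, 1, 1, 1, 1]}}

```text
time_s: 9.8
tcp_pos: [0.5993, 0.2331, 0.0614]
eef_rot: [180.0, -0.0, -76.6]
contact_force: [0.1, 0.3, -0.7]
gripper_width: 0.0197
```

{"name": "apply_moves", "arguments": {"slide": [[0, 0, 0.02], [0, 0, 0.02], [0, 0, 0.015], [0, 0, 0], [0, 0, 0], [0, 0, 0]], "turn": [[0, 0, 0], [0, 0, 0], [0, 0, 0], [0, 0, 0], [0, 0, 0], [0, 0, 0]], "jaw": [1, 1, 1, 1, 1, 1]}}

```text
time_s: 10.4
tcp_pos: [0.5994, 0.2331, 0.0562]
eef_rot: [-180.0, 0.0, -76.6]
contact_force: [0.8, 0.2, -2.4]
gripper_width: 0.0198
```

{"name": "apply_moves", "arguments": {"slide": [[0, 0, 0.01], [0, 0, 0], [0, 0, 0]], "turn": [[0, 0, 0], [0, 0, 0], [0, 0, 0]], "jaw": [1, 1, 1]}}

```text
time_s: 10.7
tcp_pos: [0.5995, 0.2333, 0.0556]
eef_rot: [-180.0, 0.0, -76.6]
contact_force: [-1.8, 0.0, 4.3]
gripper_width: 0.0199
```

{"name": "apply_moves", "arguments": {"slide": [[0, 0, 0], [0, 0, 0], [0, 0, 0], [0, 0, 0], [0, 0, 0]], "turn": [[0, 0, 0], [0, 0, 0], [0, 0, 0], [0, 0, 0], [0, 0, 0]], "jaw": [0.5, 0.5, 0.5, 0.5, 0.5]}}

```text
time_s: 11.2
tcp_pos: [0.5993, 0.2331, 0.0549]
eef_rot: [180.0, -0.0, -76.6]
contact_force: [0.4, 0.2, -0.0]
gripper_width: 0.0437
```

{"name": "apply_moves", "arguments": {"slide": [[0, 0, -0.1], [0, 0, -0.3], [0, 0, -0.4], [0, 0, -0.4], [0, 0, -0.2], [0, 0, 0], [0, 0, 0], [0, 0, 0]], "turn": [[0, 0, 0], [0, 0, 0], [0, 0, 0], [0, 0, 0], [0, 0, 0], [0, 0, 0], [0, 0, 0], [0, 0, 0]], "jaw": [0.5, 0.5, 0.5, 0.5, 0.5, 0.5, 0.5, 0.5]}}

```text
time_s: 12.0
tcp_pos: [0.5987, 0.2328, 0.1943]
eef_rot: [179.9, -0.0, -76.6]
contact_force: [0.3, 0.7, -0.2]
gripper_width: 0.0438
```

Run:
```python
from meas import *
c=cap('wrist','w7'); s=r.get_state(); print(s['time_s'],s['tcp_pos'],s['eef_rot'],s['joints'])
W=cloud(c); meas(W)
X,Y,Z=jigpts(W,None,(.5187,.2123),13.1); X=X*1000;Y=Y*1000;Z=Z*1000
m=(Z>70)&(Z<80)&(X>60)&(X<110)&(abs(Y)<45); print(m.sum(),Z[m].mean(),cv2.minAreaRect(np.stack([X[m],Y[m]],-1).astype(np.float32)))
```

```text
12.05 [0.5986835  0.23275184 0.19394283] [ 1.79888043e+02 -3.73386071e-02 -7.66283868e+01] [ 3.86098302e+01  1.93817026e+01 -7.31449273e+00 -1.56118962e-02
 -6.34209955e+01 -2.52312540e+01]
plate 651 [[-0.26, 1.25], [12.49, 43.68], 0.13]
jawtop 825 [[69.31, 1.74], [20.22, 66.35], 1.32]
walltop 972 [[97.84, 1.89], [66.17, 23.19], 88.45]
edge [-0.08311    71.54833086] 70.72781693359619
edge [7.79809741e-02 8.50255811e+01] 84.31938800116413
1124 75.91578415017132 ((82.26537322998047, 0.9775924682617188), (43.80704879760742, 19.84455680847168), 89.60131072998047)
```

View pics/w7.png

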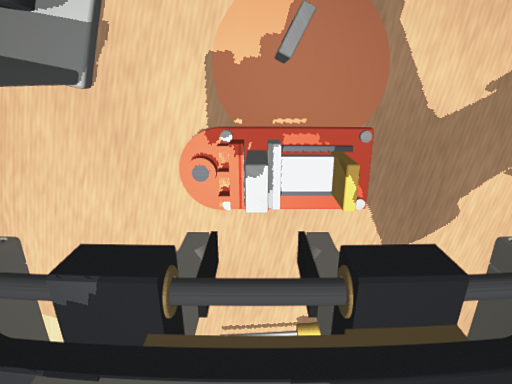

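Run:
```python
from plan import *
plan(np.array([.5987,.2328,.195]),-76.6,[.4729,.203,.15],13.4,12)
```

```text
slide [[-0.0, 0.108, 0.038], [-0.014, 0.107, 0.037], [-0.028, 0.103, 0.038], [-0.042, 0.1, 0.037], [-0.054, 0.093, 0.038], [-0.065, 0.086, 0.037], [-0.077, 0.076, 0.037], [-0.085, 0.065, 0.038], [-0.094, 0.054, 0.037], [-0.099, 0.041, 0.038], [-0.104, 0.028, 0.037], [-0.107, 0.014, 0.038]]
turn [[0, 0, np.float64(-0.087)], [0, 0, np.float64(-0.088)], [0, 0, np.float64(-0.087)], [0, 0, np.float64(-0.087)], [0, 0, np.float64(-0.087)], [0, 0, np.float64(-0.088)], [0, 0, np.float64(-0.087)], [0, 0, np.float64(-0.087)], [0, 0, np.float64(-0.087)], [0, 0, np.float64(-0.088)], [0, 0, np.float64(-0.087)], [0, 0, np.float64(-0.087)]]
jaw [0, 0, 0, 0, 0, 0, 0, 0, 0, 0, 0, 0] end [0.4729 0.203  0.15  ] 13.38
```

{"name": "apply_moves", "arguments": {"slide": [[0, 0.108, 0.037], [-0.014, 0.107, 0.037], [-0.028, 0.103, 0.037], [-0.042, 0.1, 0.037], [-0.054, 0.093, 0.037], [-0.065, 0.086, 0.037]], "turn": [[0, 0, -0.087], [0, 0, -0.088], [0, 0, -0.087], [0, 0, -0.087], [0, 0, -0.087], [0, 0, -0.088]], "jaw": [1, 1, 1, 1, 1, 1], "newtons": 40}}

```text
time_s: 12.65
tcp_pos: [0.5355, 0.2177, 0.1716]
eef_rot: [179.9, 0.0, -31.3]
contact_force: [0.5, 0.1, -0.7]
gripper_width: 0.0028
```

{"name": "apply_moves", "arguments": {"slide": [[-0.077, 0.076, 0.037], [-0.085, 0.065, 0.037], [-0.094, 0.054, 0.037], [-0.1, 0.041, 0.037], [-0.104, 0.028, 0.037], [-0.107, 0.014, 0.037], [0, 0, 0], [0, 0, 0]], "turn": [[0, 0, -0.087], [0, 0, -0.087], [0, 0, -0.087], [0, 0, -0.088], [0, 0, -0.087], [0, 0, -0.087], [0, 0, 0], [0, 0, 0]], "jaw": [1, 1, 1, 1, 1, 1, 1, 1]}}

```text
time_s: 13.45
tcp_pos: [0.4735, 0.2033, 0.1504]
eef_rot: [180.0, 0.0, 13.2]
contact_force: [0.3, 0.4, 0.8]
gripper_width: 0.0001
```

{"name": "apply_moves", "arguments": {"slide": [[0, 0, 0], [0, 0, 0], [0, 0, 0], [0, 0, 0]], "turn": [[0, 0, 0], [0, 0, 0], [0, 0, 0], [0, 0, 0]], "jaw": [1, 1, 1, 1]}}

```text
time_s: 13.85
tcp_pos: [0.4736, 0.2034, 0.1506]
eef_rot: [180.0, 0.0, 13.3]
contact_force: [-0.1, 0.1, 0.8]
gripper_width: 0.0004
```

Run:
```python
from meas import *
c=cap('wrist','w8'); s=r.get_state(); print(s['time_s'],s['tcp_pos'],s['eef_rot'],s['gripper_width'],s['contact_force'])
W=cloud(c); meas(W)
a=np.radians(13.4);d=s['tcp_pos'][:2]-np.array([.5819,.2290]);print('jig xy mm',1000*(d@[np.cos(a),np.sin(a)]),1000*(d@[-np.sin(a),np.cos(a)]))
```

```text
13.9 [0.47353138 0.20332371 0.15063559] [1.79997169e+02 2.25317898e-03 1.33279186e+01] 0.0003173529232276624 [-0.34780964  0.38389893  0.10684302]
plate 1038 [[-0.18, 1.69], [11.6, 43.51], 0.27]
jawtop 1551 [[65.92, 1.84], [13.95, 65.49], 0.25]
walltop 147 [[97.45, 2.48], [5.03, 65.81], 0.23]
edge [1.56194981e-02 7.26568818e+01] 72.7872952549271
edge [-0.08791314 84.76847913] 84.12465963366654
jig xy mm -111.36880414407472 0.13692879597547794
```

View pics/w8.png

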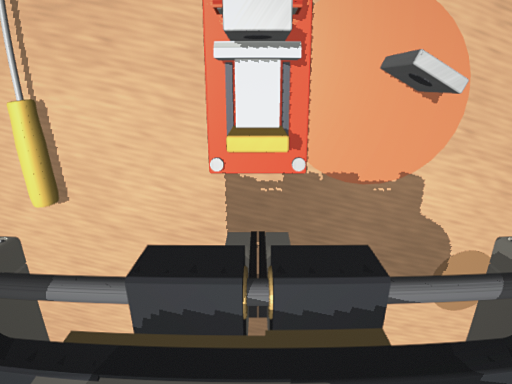

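{"name": "apply_moves", "arguments": {"slide": [[0, 0, 0.2], [0, 0, 0.3], [0, 0, 0.3], [0, 0, 0.1], [0, 0, 0], [0.1, 0, 0], [0.1, 0, 0], [0, 0, 0]], "turn": [[0, 0, 0], [0, 0, 0], [0, 0, 0], [0, 0, 0], [0, 0, 0], [0, 0, 0], [0, 0, 0], [0, 0, 0]], "jaw": [1, 1, 1, 1, 1, 1, 1, 1]}}

```text
time_s: 14.7
tcp_pos: [0.4953, 0.2092, 0.062]
eef_rot: [-179.9, -0.2, 13.4]
contact_force: [-0.3, 0.9, 0.1]
gripper_width: 0.0002
```

{"name": "apply_moves", "arguments": {"slide": [[0.03, 0, 0], [0, 0, 0], [0, 0, 0], [0, 0, 0]], "turn": [[0, 0, 0], [0, 0, 0], [0, 0, 0], [0, 0, 0]], "jaw": [1, 1, 1, 1]}}

```text
time_s: 15.1
tcp_pos: [0.4956, 0.2086, 0.0607]
eef_rot: [180.0, 0.0, 13.4]
contact_force: [0.4, -0.4, -0.3]
gripper_width: 0.0008
```

```bash
cat > st.py <<'E'
from meas import *
s=r.get_state(); a=np.radians(13.4);d=s['tcp_pos'][:2]-np.array([.5819,.2290]);u=np.array([np.cos(a),np.sin(a)])
print(s['time_s'],'jig xy z mm',(1000*(d@u)).round(2),(1000*(d@[-u[1],u[0]])).round(2),s['tcp_pos'][2].round(4),'F along jig x',(s['contact_force'][:2]@u).round(2),s['contact_force'].round(1),s['eef_rot'].round(2))
E
python3 st.py
```

```text
15.1 jig xy z mm -88.69 0.12 0.0607 F along jig x 0.26 [ 0.4 -0.4 -0.3] [180.     0.    13.36]
```

Not yet in contact; creep in 2 mm steps.

{"name": "apply_moves", "arguments": {"slide": [[0.02, 0, 0], [0.02, 0, 0], [0.02, 0, 0], [0, 0, 0], [0, 0, 0], [0, 0, 0]], "turn": [[0, 0, 0], [0, 0, 0], [0, 0, 0], [0, 0, 0], [0, 0, 0], [0, 0, 0]], "jaw": [1, 1, 1, 1, 1, 1]}}

```text
time_s: 15.7
tcp_pos: [0.5016, 0.21, 0.0606]
eef_rot: [180.0, 0.0, 13.4]
contact_force: [0.3, -0.5, 0.5]
gripper_width: 0.0004
```

```bash
python3 st.py
```

```text
15.7 jig xy z mm -82.55 0.14 0.0606 F along jig x 0.18 [ 0.3 -0.5  0.5] [1.800e+02 1.000e-02 1.336e+01]
```

{"name": "apply_moves", "arguments": {"slide": [[0.015, 0, 0], [0.015, 0, 0], [0, 0, 0], [0, 0, 0], [0, 0, 0]], "turn": [[0, 0, 0], [0, 0, 0], [0, 0, 0], [0, 0, 0], [0, 0, 0]], "jaw": [1, 1, 1, 1, 1]}}

```text
time_s: 16.2
tcp_pos: [0.5038, 0.2104, 0.0605]
eef_rot: [180.0, 0.1, 13.4]
contact_force: [-5.8, 0.8, 3.2]
gripper_width: 0.0006
```

```bash
python3 st.py
```

```text
16.2 jig xy z mm -80.25 -0.01 0.0605 F along jig x -5.45 [-5.8  0.8  3.2] [1.7998e+02 8.0000e-02 1.3350e+01]
```

{"name": "apply_moves", "arguments": {"slide": [[0.01, 0, 0], [0.01, 0, 0], [0, 0, 0], [0, 0, 0], [0, 0, 0]], "turn": [[0, 0, 0], [0, 0, 0], [0, 0, 0], [0, 0, 0], [0, 0, 0]], "jaw": [1, 1, 1, 1, 1]}}

```text
time_s: 16.7
tcp_pos: [0.5057, 0.2109, 0.0605]
eef_rot: [180.0, 0.1, 13.4]
contact_force: [-6.4, 0.4, 3.4]
gripper_width: 0.0002
```

```bash
python3 st.py
```

```text
16.7 jig xy z mm -78.31 0.01 0.0605 F along jig x -6.09 [-6.4  0.4  3.4] [1.7998e+02 8.0000e-02 1.3360e+01]
```

{"name": "apply_moves", "arguments": {"slide": [[0.01, 0, 0], [0.005, 0, 0], [0, 0, 0], [0, 0, 0], [0, 0, 0]], "turn": [[0, 0, 0], [0, 0, 0], [0, 0, 0], [0, 0, 0], [0, 0, 0]], "jaw": [1, 1, 1, 1, 1]}}

```text
time_s: 17.2
tcp_pos: [0.5061, 0.2107, 0.0603]
eef_rot: [180.0, 0.2, 13.3]
contact_force: [-10.0, 0.3, 6.8]
gripper_width: 0.0005
```

```bash
python3 st.py
```

```text
17.2 jig xy z mm -77.99 -0.18 0.0603 F along jig x -9.66 [-10.    0.3   6.8] [179.95   0.19  13.34]
```

{"name": "apply_moves", "arguments": {"slide": [[0.007, 0, 0], [0, 0, 0], [0, 0, 0], [0, 0, 0], [0, 0, 0]], "turn": [[0, 0, 0], [0, 0, 0], [0, 0, 0], [0, 0, 0], [0, 0, 0]], "jaw": [1, 1, 1, 1, 1]}}

```text
time_s: 17.7
tcp_pos: [0.5061, 0.2107, 0.0602]
eef_rot: [179.9, 0.3, 13.3]
contact_force: [-12.1, 0.2, 7.7]
gripper_width: 0.0006
```

```bash
python3 st.py
python3 - <<'E'
from meas import *
c=cap('wrist','w9'); W=cloud(c); meas(W)
X,Y,Z=jigpts(W,None,(.5187,.2123),13.1); X=X*1000;Y=Y*1000;Z=Z*1000
m=(Z>72)&(Z<80)&(X>60)&(X<115)&(abs(Y)<45); print(m.sum(),Z[m].min(),Z[m].max(),Z[m].mean(),cv2.minAreaRect(np.stack([X[m],Y[m]],-1).astype(np.float32)))
c=cap('side','s9'); cv2.imwrite('pics/s9z.png',cv2.resize(c['pixels'][200:310,180:310],None,fx=4.5,fy=4.5))
E
```

```text
17.7 jig xy z mm -77.95 -0.28 0.0602 F along jig x -11.74 [-12.1   0.2   7.7] [179.94   0.26  13.33]
plate 1765 [[2.74, 1.51], [14.98, 43.99], 0.73]
jawtop 3189 [[69.31, 1.86], [11.83, 66.1], 0.25]
walltop 2579 [[102.05, 2.06], [66.41, 14.76], 89.91]
edge [-2.32589638e-03  7.51369408e+01] 75.19009540157221
edge [-3.83062989e-02  8.52606830e+01] 84.04245601704334
6455 72.01954984290292 78.48033418801788 76.0179013154427 ((85.25309753417969, 2.016796112060547), (20.34712791442871, 44.473541259765625), 0.8563516139984131)
```

View pics/w9.png

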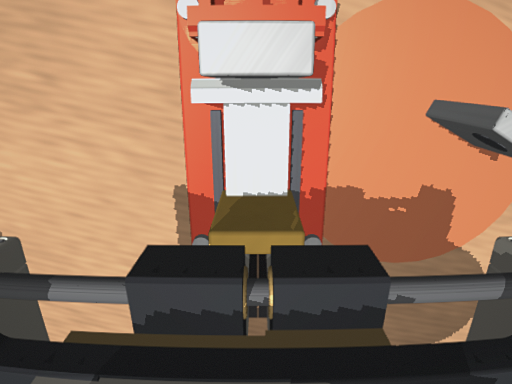

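View pics/s9z.png

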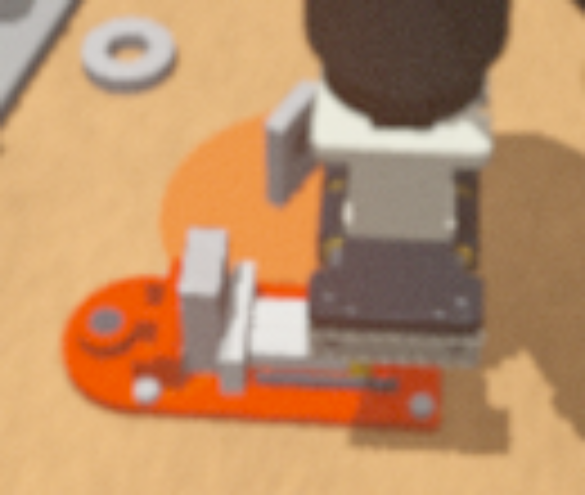

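{"name": "apply_moves", "arguments": {"slide": [[0.01, 0, 0], [0, 0, 0], [0, 0, 0], [0, 0, 0], [0, 0, 0], [0, 0, 0], [0, 0, 0], [0, 0, 0]], "turn": [[0, 0, 0], [0, 0, 0], [0, 0, 0], [0, 0, 0], [0, 0, 0], [0, 0, 0], [0, 0, 0], [0, 0, 0]], "jaw": [1, 1, 1, 1, 1, 1, 1, 1]}}

```text
time_s: 18.6
tcp_pos: [0.5062, 0.2105, 0.06]
eef_rot: [179.9, 0.4, 13.3]
contact_force: [-16.1, 0.0, 9.3]
gripper_width: 0.0003
```

{"name": "apply_moves", "arguments": {"slide": [[0, 0, 0], [0, 0, 0], [0, 0, 0], [0, 0, 0], [0, 0, 0], [0, 0, 0], [0, 0, 0], [0, 0, 0]], "turn": [[0, 0, 0], [0, 0, 0], [0, 0, 0], [0, 0, 0], [0, 0, 0], [0, 0, 0], [0, 0, 0], [0, 0, 0]], "jaw": [1, 1, 1, 1, 1, 1, 1, 1]}}

```text
time_s: 19.4
tcp_pos: [0.5062, 0.2105, 0.06]
eef_rot: [179.9, 0.4, 13.3]
contact_force: [-15.5, 0.5, 10.1]
gripper_width: -0.0002
```

```bash
python3 st.py
python3 - <<'E'
from meas import *
c=cap('wrist','w10'); W=cloud(c)
X,Y,Z=jigpts(W,None,(.5187,.2123),13.1); X=X*1000;Y=Y*1000;Z=Z*1000
m=(Z>72)&(Z<80)&(X>60)&(X<115)&(abs(Y)<45); print(m.sum(),Z[m].mean(),cv2.minAreaRect(np.stack([X[m],Y[m]],-1).astype(np.float32)))
G=np.c_[X[m],Y[m],np.ones(m.sum())]; print('top tilt',np.linalg.lstsq(G,Z[m],rcond=None)[0])
meas(W)
E
```

```text
19.4 jig xy z mm -77.95 -0.45 0.06 F along jig x -14.99 [-15.5   0.5  10.1] [179.92   0.35  13.31]
6558 76.01719763906081 ((85.38639831542969, 1.870248794555664), (20.40781021118164, 44.32019805908203), 0.40467995405197144)
top tilt [6.47275970e-03 1.98910851e-03 7.54615780e+01]
plate 1723 [[2.71, 1.45], [43.96, 14.65], 89.87]
jawtop 3225 [[69.33, 1.81], [11.89, 66.0], 0.38]
walltop 2508 [[102.17, 1.98], [14.44, 66.58], 0.07]
edge [-8.96441775e-03  7.51892271e+01] 75.17725443282316
edge [-6.96654119e-02  8.52369672e+01] 84.09727751998764
```

Steady at 15 N, flush, upright and square. Handing in.

```bash
python3 -c "
from plant import r
print(r.close_job())"
```

```text
the job is handed in; nothing more can be done
None
```

I put the 20 mm spacer upright in the wide jig's slot (the left-hand jig) and let go. I then pushed the yellow plate with closed fingers and handed the job in at about 19.5 s, still pressing. The hand-in gave no verdict.

Last checks before handing in:
- **Jaw:** it had moved about 4.1 mm, where 4 mm is flush.
- **Push:** a steady 15 N along the jig, unchanged over the last 0.8 s. The spring takes about 5 N of that, so roughly 10 N should reach the wall. I did not measure the wall force directly.
- **Spacer position:** its top was 76.0 mm above the bench, so it is fully down. It was about 2 mm toward the white wall from the open-slot centre, as expected when flush, and under 1 mm off the slot's middle along its length.
- **Spacer angle:** square to the wall within about 0.5° and upright within about 0.4°.
- **Vertical force:** the force reading also showed about 10 N upwards on the tool, probably friction on the plate. It did not affect the spacer.
- **Disagreements:** one of the two edge-finding measurements of the wall was spoiled by the spacer hiding it, so I relied on the fits of the wall, jaw and spacer tops. Readings taken while the arm was still settling were 1–3 mm off and were corrected.

The arm made no contact with the other spacers, the narrow jig or the bystanders that I could see, but I did not re-measure their positions at the end.

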